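# Index the vial turntable to its next station

### The arm

A 6-joint arm with a two-finger parallel gripper is mounted at the origin on a cart in front of the work surface, level with it; the furniture and walls round the work are solid. World frame = base frame: x ahead of the robot, y to its left, z up, the work surface at z = 0. Lengths are in mm, angles in degrees, forces in N, time in s.
With the tool pointing down it reaches from about 250 to 800 mm from the base axis. Payload 8.5 kg.
Tool frame: the origin (TCP) lies on the centre line of the jaws, within the pads' length; the fingertips stand arm.finger_overhang ahead of it and the grasp point (between the pads) lies 5 mm behind it (arm.finger_overhang is the distance from the TCP to the fingertips, in mm); z points along the fingers, y is the line along which they close (so a half turn about z gives the same grasp; the last joint's range is limited). The gripper opens to 85 mm and grips with 20 to 120 N. Pads are 22 mm wide; open, the fingers measure 114 mm over their backs; the gripper's body (76 mm by 85 mm) begins 54 mm behind the grasp point. The pads swing forward as they close: fully open they stand 13 mm farther back than shut.
Start: joints at [64.572, 13.648, -0.773, 75.585, 0, 90], TCP at [225.402, 474.104, 245.276] pointing down, gripper open.
Joint ranges: [-152.45, 152.45], [-59.26, 108.67], [-65.41, 83.53], [-104.44, 129.93], [-82.83, 76.93], [-180, 180]. Speed limits (degrees/s): [127.2, 127.2, 159.86, 180, 180, 180].

### API

Orientations are given as [roll, pitch, yaw] about the fixed x, y, z axes, in that order (R = Rz(yaw) Ry(pitch) Rx(roll)).
In Python, from cell import arm, optics gives the robot as it stands. The module is installed in compiled form; this text tells all that it offers.
- The arm moves only by the tool carry_out, never from a script. Its argument "series" is a list of rows, each an object of numbers: "x", "y", "z": the shift along the tool's x, y, z in m; "wx", "wy", "wz": the turn, a rotation vector about the tool's x, y, z in rad; "fingers": the finger opening in m, from 0 to 0.0854. A call has 1 to 5 rows; each row is the pose to reach, as a shift and turn from the pose commanded when the call began, along the tool's axes at that moment; what a row does not reach only later rows make up. A row lasts 1/12 s, in which the tool goes at most 41.7 mm and 7.16 degrees, less where a joint would pass 70% of its speed; a pose out of reach is approached as far as the arm can. A call with a gripper value outside its range is refused whole. The fingers move at their own pace and stop on an object; "newtons" is the grip in N (left out, the last holds). Time passes only in rows, so rows that repeat a pose let the fingers close. It gives the time, the measured TCP pose, the force, the opening and the grip force at its end, in the units of the state.
- arm.get_obs(): the state, without advancing time (a new reading comes with each control period).
- optics.get_image(name): name is "scene" or "top" or "wrist"; returns a dict with "img" (480x640x3 uint8, red, green, blue), "fov_y" (degrees; the focal length in pixels is half the picture's height over the tangent of half this angle, whatever the lens; pixels are square), "cx", "cy" (the principal point, pixels), "dist_coeffs" ([k1, k2, p1, p2, k3] as OpenCV has them; the pictures are not rectified), "origin" and "orientation" of the camera in the world. Camera axes: x right, y down, z forward; pixel columns grow to the right and rows downward; lengths in mm; the calibration is good to about 2 mm. A picture is of the moment at which its call begins. There is no depth.
- arm.close_job(): hands the job in; it is judged then, once.
The state is a dict: "clock": time; "joint_positions": joint angles; "dq": joint speeds; "effort": joint torques, N m; "position": TCP position; "tcp_rot": TCP orientation; "wrist_force": force on the tool from outside, world axes, zero at the start; "moment": the same for the moment, N m; "opening": opening from 0.0 (shut) to 1.0 (fully open); "finger_force": force on a finger pad.
Only numpy, scipy, OpenCV 4.12 (cv2) and the standard library are available. Lean on these libraries where they do the work, as an engineer would, in place of code of your own. Each camera call takes 0.05 s, during which the arm holds its last target. There are 200 camera calls.

### The job

Index the small vial turntable from its home hole to the station with the green tag: draw the red spring pin up by its knob, swing the wheel towards the green tag, and let the pin drop fully into the hole of that station, which lies a little beyond the tag and has to be found by feel. Be gentle: never lean hard on the pin or ram it against its plates, keep the three vials upright in their nests, disturb nothing else on the bench, and let go at the end.

Things in the scene. Friction and masses are not known exactly. Their poses are not given: they have to be found in the camera images.
- turntable_base: Grey round base, 300 mm across, 8 mm thick, fixed to the bench; origin at the centre of its underside, on the wheel's vertical axis; its -x axis points from the centre to the home hole. On it lies the index ring, 32 mm wide at a pitch radius of 100 mm, its top 22 mm above the bench: a steel home part that reaches 23 degrees to either side of the home hole, then a blue segment at each side.
- home_hole (a point): Centre of the mouth of the home hole (12 mm wide), 22 mm above the bench, where the pin starts. The pin can ride without gaps from the home part on to the blue segments (1 mm lower). Each has one 12 mm hole; the segments are clamped by hand and not measured: the hole lies 3 to 17 degrees (0.06 to 0.30 rad, 6 to 30 mm along the pitch circle) beyond its tag, going away from home.
- wheel_axis (a point): Point on the wheel's vertical axis at its upper face, 36 mm above the bench. The wheel is a white disc of radius 80 mm with three vial nests (collars 14 mm high) and a lug that carries the spring pin 100 mm from the axis. The wheel turns stiffly (about 0.1 N m) and stays where it is left.
- wheel (a joint): Angle of the wheel, rad: 0 with the pin over the home hole, growing counter-clockwise as seen from above; stops at -1.25 and 1.25.
- index_pin (a joint): Lift of the spring pin, m: 0 fully dropped into a hole; 0.011 to 0.012 when its tip rides on top of the ring or a segment; 0.018 fully drawn. The spring pulls it down with about 6 N at 0, 9 N when riding and 10 N at full lift (plus a damping of 25 N s/m).
- knob_grip (a point): Point on the axis of the pin's red upright round knob, 65 mm above the bench with the pin dropped. The knob is 22 mm across and 32 mm high, from 18 mm below this point (just over the steel sleeve on the lug, 26 mm across) to 14 mm above it. It goes round with the wheel. If the fingers stand loosely round it, the spring can pull it down between them while one finger pushes it along.
- pin_tip: The steel pin under the knob, 10 mm across with a blunt nose (1.5 mm chamfer); origin at its lower end, on the axis of the knob, 10 mm above the bench when dropped. It holds 1 mm play all round in a hole. The contact force on it (spring load included) must stay below 25 N.
- tag_green: Green round enamel disc, 24 mm across, 4 mm thick, on the rim of the base 133 mm from the wheel's axis, origin at the centre of its underside, 45 degrees to one side of the home hole (left or right, it changes). It marks the wanted station.
- tag_yellow: The same disc in yellow at the other station, 45 degrees to the other side of the home hole; not wanted.
- vial_1: Clear sample vial with a white cap, 27 mm across, 58 mm high, origin at the centre of its underside, loose in the nest opposite to the pin, 50 mm from the axis; its bottom is 36 mm above the bench.
- vial_2: The same vial in the nest 80 degrees counter-clockwise (seen from above) from vial_1.
- vial_3: The same vial in the nest 80 degrees clockwise from vial_1.
- brown_bottle: Brown bottle with an orange cap, 79 mm across, 185 mm high, origin under its centre; loose bystander at the left.
- wash_bottle: Squeeze wash bottle with a bent red spout, 69 x 87 mm, 214 mm high, origin under its centre; loose bystander at the right.
- tape_roll: Roll of brown tape lying flat, 90 mm across, 24 mm high, origin under its centre; loose bystander at the right, near the robot.
There are look-alikes about, which are no part of the job. Leave any blue or pink look-alike of the vial_1 alone.

How it is judged:
By the outcome, as a careful person would: the job done as asked, in the order asked, and still so for the second after the job is handed in, with the robot touching nothing.
It also fails if it takes over 48 s, if anything falls off the work surface, if the arm or the gripper's body presses on something with over 40 N, if the wrist force passes 120 N, or if a joint passes its speed limit or range.

## Working session

There is one attempt and no reset: what is moved stays moved. The work goes in short steps, Python scripts to look and compute and a tool call to move; the robot and the scene stay as the last step left them, time stands still between calls to the robot, and variables do not carry over. Pictures are saved under pics/ and viewed, at most 10 in all, crops included, and the job is handed in when it is done.

Besides the shell and the picture viewer there is one more tool, called after "Emit:" as name([rows], argument=value, ...), one row to a line, values as JSON. carry_out: Moves the arm, as the interface text tells. Its arguments: {"type":"object","properties":{"series":{"type":"array","items":{"type":"object","properties":{"x":{"type":"number"},"y":{"type":"number"},"z":{"type":"number"},"wx":{"type":"number"},"wy":{"type":"number"},"wz":{"type":"number"},"fingers":{"type":"number"}}}},"newtons":{"type":"number"}},"required":["series"]}

```bash
mkdir -p pics; python3 - <<'E'
from cell import arm,optics
import cv2,numpy as np
o=arm.get_obs();print({k:np.round(v,3).tolist() for k,v in o.items()},arm.finger_overhang)
for n in ["scene","top"]:
    d=optics.get_image(n);cv2.imwrite(f"pics/{n}0.png",d["img"][:,:,::-1]);print(n,{k:v for k,v in d.items() if k!="img"})
E
```

```text
{'clock': 0.0, 'joint_positions': [64.571, 13.681, -0.818, 75.585, 0.0, 90.001], 'dq': [0.011, -0.002, 0.047, -0.101, 0.078, -0.125], 'effort': [-0.001, -53.878, 34.644, 0.018, -0.0, 0.0], 'position': [225.252, 473.768, 244.668], 'tcp_rot': [-179.916, -0.0, 154.57], 'wrist_force': [-0.393, 0.087, 0.635], 'moment': [0.069, -0.028, 0.001], 'finger_force': 0.0, 'opening': 0.999} 14.0
scene {'fov_y': 53.00004145248434, 'cx': 316.31622791531026, 'cy': 235.98499051836316, 'dist_coeffs': array([-0.0374134,  0.       ,  0.       ,  0.       ,  0.       ]), 'origin': array([ 315.06270805, -674.47000249,  892.68099899]), 'orientation': array([-139.92747506,   -0.71769296,  -27.19522923])}
top {'fov_y': 45.790860550047775, 'cx': 312.1817307998091, 'cy': 245.00239561025379, 'dist_coeffs': array([-0.18665058,  0.        ,  0.        ,  0.        ,  0.        ]), 'origin': array([ 502.9682147 ,  -59.61857303, 1438.4568042 ]), 'orientation': array([-174.72816183,   -0.25012532,  -91.17917751])}
```

View pics/top0.png

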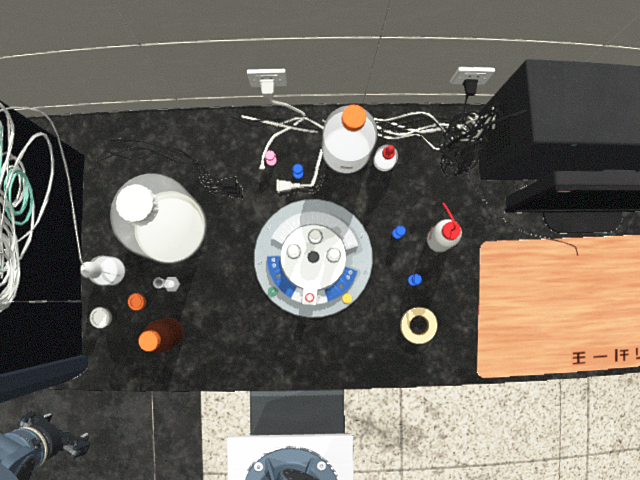

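View pics/scene0.png

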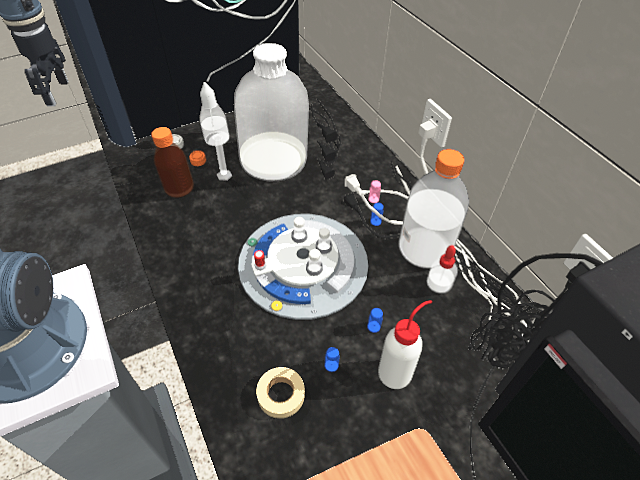

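The top view shows the turntable at about (314,258), red knob at (310,297), green tag at (272,292) to the left (+y), yellow at (347,299). So the wheel goes clockwise (negative). The scene view agrees (knob 259,258; green 252,242). I'll enlarge for accuracy.

```bash
cat > h.py <<'E'
import numpy as np,cv2
from scipy.spatial.transform import Rotation as R
def ray(d,uv):
    f=240/np.tan(np.radians(d["fov_y"])/2)
    K=np.array([[f,0,d["cx"]],[0,f,d["cy"]],[0,0,1]])
    p=cv2.undistortPoints(np.array([[uv]],float),K,np.array(d["dist_coeffs"]))[0,0]
    return R.from_euler("xyz",d["orientation"],degrees=True).apply([p[0],p[1],1])
def at(d,uv,z):
    r=ray(d,uv);o=np.array(d["origin"]);return o+r*(z-o[2])/r[2]
def proj(d,P):
    f=240/np.tan(np.radians(d["fov_y"])/2)
    K=np.array([[f,0,d["cx"]],[0,f,d["cy"]],[0,0,1]])
    Rm=R.from_euler("xyz",d["orientation"],degrees=True).as_matrix().T
    return cv2.projectPoints(np.array(P,float).reshape(-1,1,3),cv2.Rodrigues(Rm)[0],-Rm@np.array(d["origin"]),K,np.array(d["dist_coeffs"]))[0][:,0]
E
python3 - <<'E'
import cv2
a=cv2.imread("pics/top0.png")[190:325,245:385];cv2.imwrite("pics/c.png",cv2.resize(a,None,fx=4.4,fy=4.4,interpolation=cv2.INTER_CUBIC))
E
```

```text
(no output)
```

View pics/c.png

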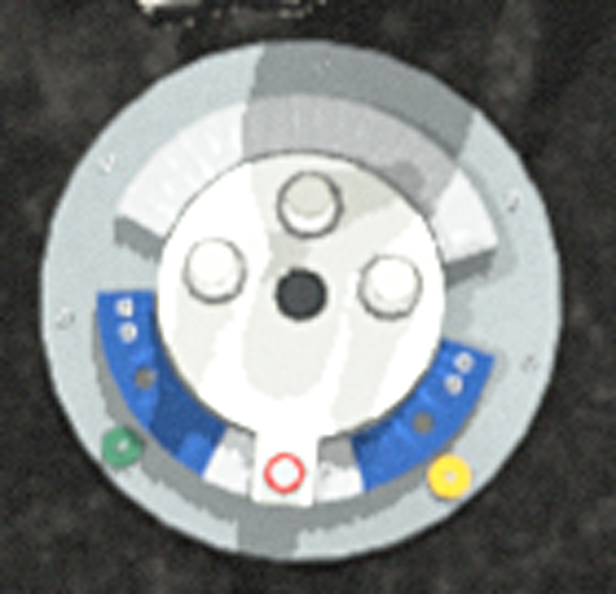

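The crop shows the knob at (285,473), axis hub at (301,295), green tag (121,446), yellow (450,477). Dark spots on the blue segments at (145,378) and (424,422) are probably the holes.

```bash
python3 - <<'E'
from h import *
from cell import optics
d=optics.get_image("top")
c=lambda x,y:(245+(x+.5)/4.4-.5,190+(y+.5)/4.4-.5)
ax=at(d,c(301,295),36);ba=at(d,c(301,301),8)
P={n:at(d,c(*q),z) for n,q,z in [("knob",(285,473),79),("green",(121,446),12),("yellow",(450,477),12),("holeG",(145,378),21),("holeY",(424,422),21)]}
print(ax,ba)
mid=(P["green"]+P["yellow"])/2
for n,p in P.items(): v=p-ax;print(n,p.round(1),np.hypot(*v[:2]).round(1),np.degrees(np.arctan2(v[1],v[0])).round(1))
d=optics.get_image("scene");print(proj(d,[P["knob"],[*ax[:2],36]]))
a=d["img"][205:325,230:375,::-1];cv2.imwrite("pics/s.png",cv2.resize(a,None,fx=5,fy=5,interpolation=cv2.INTER_CUBIC))
E
```

```text
[603.22686651 -69.8870242   36.        ] [601.78043671 -70.02063212   8.        ]
knob [503.6 -58.9  79. ] 100.3 173.7
green [520.8  34.2  12. ] 132.8 128.4
yellow [ 499.3 -152.8   12. ] 132.9 -141.4
holeG [558.9  19.4  21. ] 99.7 116.4
holeY [ 530.7 -138.2   21. ] 99.6 -136.7
[[258.43597614 253.71948465]
 [302.70025299 253.26967552]]
```

View pics/s.png

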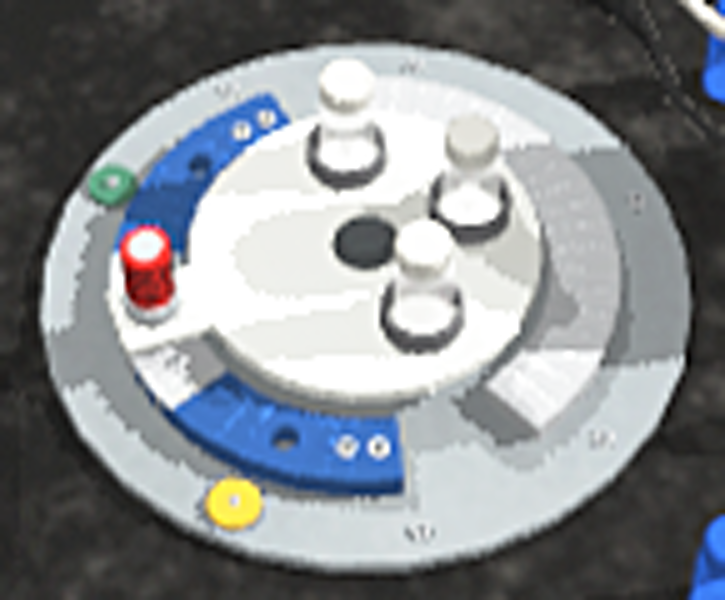

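```bash
cat >> h.py <<'E'
AX=np.array([603.2,-69.9])
def pin(deg,r=100.): # xy of the knob for wheel angle
    a=np.radians(173.5+deg);return AX+r*np.array([np.cos(a),np.sin(a)])
def rel(p0,yaw0,p1,yaw1):
    R0=R.from_euler("xyz",[180,0,yaw0],degrees=True);R1=R.from_euler("xyz",[180,0,yaw1],degrees=True)
    return (R0.inv().apply(np.subtract(p1,p0))/1000).round(4),(R0.inv()*R1).as_rotvec().round(4)
E
python3 - <<'E'
from h import *
p=np.array([225.4,474.1,245.3]);q=np.array([*pin(0),180.]);print(q)
y=np.linspace(154.57,-6.5,6)
for i in range(5):
    z=[245.3,245.3,245.3,230,200,180]
    a=p+(q-p)*i/5;b=p+(q-p)*(i+1)/5;a[2]=z[i];b[2]=z[i+1];print(*rel(a,y[i],b,y[i+1]))
E
```

```text
[503.84281443 -58.57967862 180.        ]
[-0.096  -0.0723 -0.    ] [ 0.     -0.      0.5622]
[-0.1198 -0.01   -0.    ] [-0.     -0.      0.5622]
[-0.1067  0.0554  0.0153] [ 0.     -0.      0.5622]
[-0.0607  0.1038  0.03  ] [ 0.     -0.      0.5622]
[0.004  0.1201 0.02  ] [ 0.     -0.      0.5622]
```

Emit:
carry_out([
  {"x": -0.019,"y": -0.0145,"wz": 0.112},
  {"x": -0.038,"y": -0.029,"wz": 0.225},
  {"x": -0.058,"y": -0.043,"wz": 0.337},
  {"x": -0.077,"y": -0.058,"wz": 0.45},
  {"x": -0.096,"y": -0.0723,"wz": 0.5622},
])

```text
$.series[0]: bad value
```

Emit:
carry_out([
  {"x": -0.024,"y": -0.002,"wz": 0.112},
  {"x": -0.048,"y": -0.004,"wz": 0.225},
  {"x": -0.072,"y": -0.006,"wz": 0.337},
  {"x": -0.096,"y": -0.008,"wz": 0.45},
  {"x": -0.1198,"y": -0.01,"wz": 0.5622},
])

```text
$.series[0]: bad value
```

Emit:
carry_out([
  {"x": -0.021,"y": 0.011,"z": 0.003,"wz": 0.112},
  {"x": -0.043,"y": 0.022,"z": 0.006,"wz": 0.225},
  {"x": -0.064,"y": 0.033,"z": 0.009,"wz": 0.337},
  {"x": -0.085,"y": 0.044,"z": 0.012,"wz": 0.45},
  {"x": -0.1067,"y": 0.0554,"z": 0.0153,"wz": 0.5622},
])

```text
$.series[0]: bad value
```

Emit:
carry_out([
  {"x": -0.012,"y": 0.021,"z": 0.006,"wz": 0.112},
  {"x": -0.024,"y": 0.042,"z": 0.012,"wz": 0.225},
  {"x": -0.036,"y": 0.062,"z": 0.018,"wz": 0.337},
  {"x": -0.049,"y": 0.083,"z": 0.024,"wz": 0.45},
  {"x": -0.0607,"y": 0.1038,"z": 0.03,"wz": 0.5622},
])

```text
$.series[0]: bad value
```

Emit:
carry_out([
  {"x": 0.001,"y": 0.024,"z": 0.004,"wz": 0.112,"fingers": 0.045},
  {"x": 0.002,"y": 0.048,"z": 0.008,"wz": 0.225,"fingers": 0.045},
  {"x": 0.003,"y": 0.072,"z": 0.012,"wz": 0.337,"fingers": 0.045},
  {"x": 0.0035,"y": 0.096,"z": 0.016,"wz": 0.45,"fingers": 0.045},
  {"x": 0.004,"y": 0.1201,"z": 0.02,"wz": 0.5622,"fingers": 0.045},
])

```text
$.series[0]: bad value
```

Emit:
carry_out([
  {"x": -0.019,"y": -0.0145,"z": 0,"wx": 0,"wy": 0,"wz": 0.112,"fingers": 0.085},
  {"x": -0.038,"y": -0.029,"z": 0,"wx": 0,"wy": 0,"wz": 0.225,"fingers": 0.085},
  {"x": -0.058,"y": -0.043,"z": 0,"wx": 0,"wy": 0,"wz": 0.337,"fingers": 0.085},
  {"x": -0.077,"y": -0.058,"z": 0,"wx": 0,"wy": 0,"wz": 0.45,"fingers": 0.085},
  {"x": -0.096,"y": -0.0723,"z": 0,"wx": 0,"wy": 0,"wz": 0.5622,"fingers": 0.085},
])

```text
clock: 0.62
position: [281.3, 366.5, 245.1]
tcp_rot: [-180.0, 0.0, 122.1]
wrist_force: [0.3, 1.4, 0.5]
opening: 0.996
finger_force: 0.0
```

Emit:
carry_out([
  {"x": -0.024,"y": -0.002,"z": 0,"wx": 0,"wy": 0,"wz": 0.112,"fingers": 0.085},
  {"x": -0.048,"y": -0.004,"z": 0,"wx": 0,"wy": 0,"wz": 0.225,"fingers": 0.085},
  {"x": -0.072,"y": -0.006,"z": 0,"wx": 0,"wy": 0,"wz": 0.337,"fingers": 0.085},
  {"x": -0.096,"y": -0.008,"z": 0,"wx": 0,"wy": 0,"wz": 0.45,"fingers": 0.085},
  {"x": -0.1198,"y": -0.01,"z": 0,"wx": 0,"wy": 0,"wz": 0.5622,"fingers": 0.085},
])

```text
clock: 1.03
position: [337.0, 259.9, 245.2]
tcp_rot: [-180.0, 0.0, 89.8]
wrist_force: [0.1, 0.1, -0.3]
opening: 0.995
finger_force: 0.0
```

Emit:
carry_out([
  {"x": -0.021,"y": 0.011,"z": 0.003,"wx": 0,"wy": 0,"wz": 0.112,"fingers": 0.085},
  {"x": -0.043,"y": 0.022,"z": 0.006,"wx": 0,"wy": 0,"wz": 0.225,"fingers": 0.085},
  {"x": -0.064,"y": 0.033,"z": 0.009,"wx": 0,"wy": 0,"wz": 0.337,"fingers": 0.085},
  {"x": -0.085,"y": 0.044,"z": 0.012,"wx": 0,"wy": 0,"wz": 0.45,"fingers": 0.085},
  {"x": -0.1067,"y": 0.0554,"z": 0.0153,"wx": 0,"wy": 0,"wz": 0.5622,"fingers": 0.085},
])

```text
clock: 1.45
position: [392.7, 153.4, 229.9]
tcp_rot: [180.0, -0.0, 57.6]
wrist_force: [0.2, 0.5, 0.7]
opening: 0.996
finger_force: 0.0
```

Emit:
carry_out([
  {"x": -0.012,"y": 0.021,"z": 0.006,"wx": 0,"wy": 0,"wz": 0.112,"fingers": 0.085},
  {"x": -0.024,"y": 0.042,"z": 0.012,"wx": 0,"wy": 0,"wz": 0.225,"fingers": 0.085},
  {"x": -0.036,"y": 0.062,"z": 0.018,"wx": 0,"wy": 0,"wz": 0.337,"fingers": 0.085},
  {"x": -0.049,"y": 0.083,"z": 0.024,"wx": 0,"wy": 0,"wz": 0.45,"fingers": 0.085},
  {"x": -0.0607,"y": 0.1038,"z": 0.03,"wx": 0,"wy": 0,"wz": 0.5622,"fingers": 0.085},
])

```text
clock: 1.87
position: [448.4, 46.7, 199.7]
tcp_rot: [180.0, 0.0, 25.4]
wrist_force: [1.1, 0.7, 0.7]
opening: 1.0
finger_force: 0.0
```

Emit:
carry_out([
  {"x": 0.001,"y": 0.024,"z": 0.004,"wx": 0,"wy": 0,"wz": 0.112,"fingers": 0.045},
  {"x": 0.002,"y": 0.048,"z": 0.008,"wx": 0,"wy": 0,"wz": 0.225,"fingers": 0.045},
  {"x": 0.003,"y": 0.072,"z": 0.012,"wx": 0,"wy": 0,"wz": 0.337,"fingers": 0.045},
  {"x": 0.0035,"y": 0.096,"z": 0.016,"wx": 0,"wy": 0,"wz": 0.45,"fingers": 0.045},
  {"x": 0.004,"y": 0.1201,"z": 0.02,"wx": 0,"wy": 0,"wz": 0.5622,"fingers": 0.045},
])

```text
clock: 2.28
position: [504.2, -59.7, 179.7]
tcp_rot: [180.0, 0.0, -6.8]
wrist_force: [-0.3, 0.6, -0.2]
opening: 0.528
finger_force: 0.0
```

Emit:
carry_out([
  {"x": 0,"y": 0,"z": 0.025,"wx": 0,"wy": 0,"wz": 0,"fingers": 0.045},
  {"x": 0,"y": 0,"z": 0.04,"wx": 0,"wy": 0,"wz": 0,"fingers": 0.045},
  {"x": 0,"y": 0,"z": 0.04,"wx": 0,"wy": 0,"wz": 0,"fingers": 0.045},
])

```text
clock: 2.53
position: [502.1, -58.8, 137.1]
tcp_rot: [180.0, 0.3, -6.5]
wrist_force: [-0.9, -0.8, -1.0]
opening: 0.527
finger_force: 0.0
```

```bash
python3 - <<'E'
from h import *
from cell import arm,optics
o=arm.get_obs();print(o["position"],o["tcp_rot"],o["joint_positions"],o["opening"]*85.4)
d=optics.get_image("wrist");cv2.imwrite("pics/w0.png",d["img"][:,:,::-1]);print({k:v for k,v in d.items() if k!="img"})
print(proj(d,[[*pin(0),79],[*AX,36],[*pin(-57.2),21]]))
E
```

```text
[502.07897783 -58.82231909 137.10110826] [179.99476008   0.29355761  -6.5432153 ] [-6.67873147e+00  1.54913917e+01 -1.47602627e+01  6.00418900e+01
 -5.93422594e-03  1.79864486e+02] 44.971073188425734
{'fov_y': 69.85225799865141, 'cx': 321.2389526382126, 'cy': 241.8276426525978, 'dist_coeffs': array([-0.04148789,  0.        ,  0.        ,  0.        ,  0.        ]), 'origin': array([586.8329207 , -69.14952647, 265.56735711]), 'orientation': array([ 1.60713546e+02, -1.49251619e-02, -9.65577458e+01])}
[[319.43191532 271.0689309 ]
 [319.32875879  94.53595315]
 [201.6995412  178.69837784]]
```

View pics/w0.png

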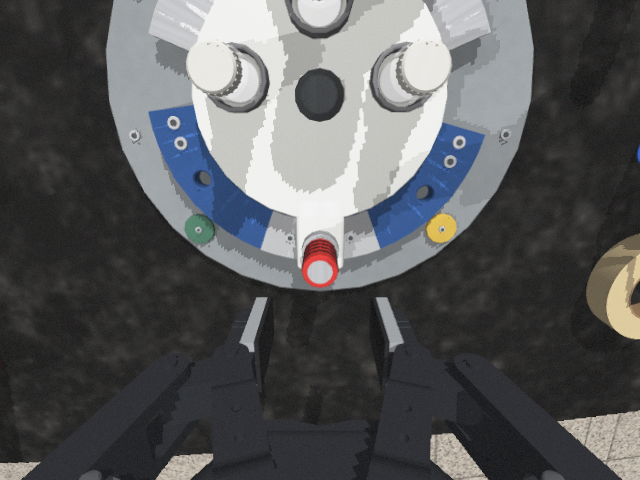

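Knob at (319,271), axis at (320,95), green-side hole at (203,178) all match my estimates; the hole is at about -57° of wheel angle. But joint 6 is at its limit, so I need the other half turn.

Emit:
carry_out([
  {"x": 0,"y": 0,"z": 0,"wx": 0,"wy": 0,"wz": -0.124,"fingers": 0.045},
  {"x": 0,"y": 0,"z": 0,"wx": 0,"wy": 0,"wz": -0.248,"fingers": 0.045},
  {"x": 0,"y": 0,"z": 0,"wx": 0,"wy": 0,"wz": -0.372,"fingers": 0.045},
  {"x": 0,"y": 0,"z": 0,"wx": 0,"wy": 0,"wz": -0.496,"fingers": 0.045},
  {"x": 0,"y": 0,"z": 0,"wx": 0,"wy": 0,"wz": -0.62,"fingers": 0.045},
])

```text
clock: 3.0
position: [504.4, -58.2, 141.4]
tcp_rot: [179.9, -0.1, 29.4]
wrist_force: [0.2, -0.6, -0.1]
opening: 0.528
finger_force: 0.0
```

Emit:
carry_out([
  {"x": 0,"y": 0,"z": 0,"wx": 0,"wy": 0,"wz": -0.124,"fingers": 0.045},
  {"x": 0,"y": 0,"z": 0,"wx": 0,"wy": 0,"wz": -0.248,"fingers": 0.045},
  {"x": 0,"y": 0,"z": 0,"wx": 0,"wy": 0,"wz": -0.372,"fingers": 0.045},
  {"x": 0,"y": 0,"z": 0,"wx": 0,"wy": 0,"wz": -0.496,"fingers": 0.045},
  {"x": 0,"y": 0,"z": 0,"wx": 0,"wy": 0,"wz": -0.62,"fingers": 0.045},
])

```text
clock: 3.42
position: [504.4, -58.2, 141.5]
tcp_rot: [179.9, -0.0, 64.9]
wrist_force: [0.3, 0.8, -0.1]
opening: 0.524
finger_force: 0.0
```

Emit:
carry_out([
  {"x": 0,"y": 0,"z": 0,"wx": 0,"wy": 0,"wz": -0.124,"fingers": 0.045},
  {"x": 0,"y": 0,"z": 0,"wx": 0,"wy": 0,"wz": -0.248,"fingers": 0.045},
  {"x": 0,"y": 0,"z": 0,"wx": 0,"wy": 0,"wz": -0.372,"fingers": 0.045},
  {"x": 0,"y": 0,"z": 0,"wx": 0,"wy": 0,"wz": -0.496,"fingers": 0.045},
  {"x": 0,"y": 0,"z": 0,"wx": 0,"wy": 0,"wz": -0.62,"fingers": 0.045},
])

```text
clock: 3.83
position: [504.4, -58.2, 141.5]
tcp_rot: [179.9, 0.0, 100.5]
wrist_force: [-0.3, -0.0, -0.0]
opening: 0.531
finger_force: 0.0
```

Emit:
carry_out([
  {"x": 0,"y": 0,"z": 0,"wx": 0,"wy": 0,"wz": -0.124,"fingers": 0.045},
  {"x": 0,"y": 0,"z": 0,"wx": 0,"wy": 0,"wz": -0.248,"fingers": 0.045},
  {"x": 0,"y": 0,"z": 0,"wx": 0,"wy": 0,"wz": -0.372,"fingers": 0.045},
  {"x": 0,"y": 0,"z": 0,"wx": 0,"wy": 0,"wz": -0.496,"fingers": 0.045},
  {"x": 0,"y": 0,"z": 0,"wx": 0,"wy": 0,"wz": -0.62,"fingers": 0.045},
])

```text
clock: 4.25
position: [504.4, -58.2, 141.4]
tcp_rot: [179.9, 0.1, 136.0]
wrist_force: [0.9, 0.5, 0.6]
opening: 0.523
finger_force: 0.0
```

Emit:
carry_out([
  {"x": 0,"y": 0,"z": 0,"wx": 0,"wy": 0,"wz": -0.124,"fingers": 0.045},
  {"x": 0,"y": 0,"z": 0,"wx": 0,"wy": 0,"wz": -0.248,"fingers": 0.045},
  {"x": 0,"y": 0,"z": 0,"wx": 0,"wy": 0,"wz": -0.372,"fingers": 0.045},
  {"x": 0,"y": 0,"z": 0,"wx": 0,"wy": 0,"wz": -0.496,"fingers": 0.045},
  {"x": 0,"y": 0,"z": 0,"wx": 0,"wy": 0,"wz": -0.62,"fingers": 0.045},
])

```text
clock: 4.67
position: [504.4, -58.2, 141.4]
tcp_rot: [-180.0, 0.1, 171.5]
wrist_force: [0.1, 0.0, 0.5]
opening: 0.527
finger_force: 0.0
```

Emit:
carry_out([
  {"x": 0,"y": 0,"z": 0,"wx": 0,"wy": 0,"wz": -0.0416,"fingers": 0.04},
  {"x": 0,"y": 0,"z": 0,"wx": 0,"wy": 0,"wz": -0.0416,"fingers": 0.04},
  {"x": 0,"y": 0,"z": 0,"wx": 0,"wy": 0,"wz": -0.0416,"fingers": 0.04},
])

```text
clock: 4.92
position: [504.3, -58.3, 141.0]
tcp_rot: [-180.0, 0.1, 173.4]
wrist_force: [-0.5, 0.1, 0.1]
opening: 0.468
finger_force: 0.0
```

```bash
python3 - <<'E'
from h import *
from cell import arm,optics
o=arm.get_obs();print(o["position"],o["tcp_rot"],o["joint_positions"],o["opening"]*85.4)
d=optics.get_image("wrist");cv2.imwrite("pics/w1.png",d["img"][:,:,::-1])
print(proj(d,[[*pin(0),79],[*pin(0),47],[*AX,36],[*pin(-57.2),21]]))
E
```

```text
[504.32676342 -58.31549073 141.04265427] [-1.79992812e+02  7.61458515e-02  1.73432171e+02] [-6.59171294e+00  1.52567002e+01 -1.44592820e+01  6.02078689e+01
 -7.15595194e-03 -2.38840555e-02] 39.992565706997524
[[321.80537155 268.2922711 ]
 [321.74708527 249.82273952]
 [321.83810468 359.34953222]
 [425.50715564 291.51660798]]
```

View pics/w1.png

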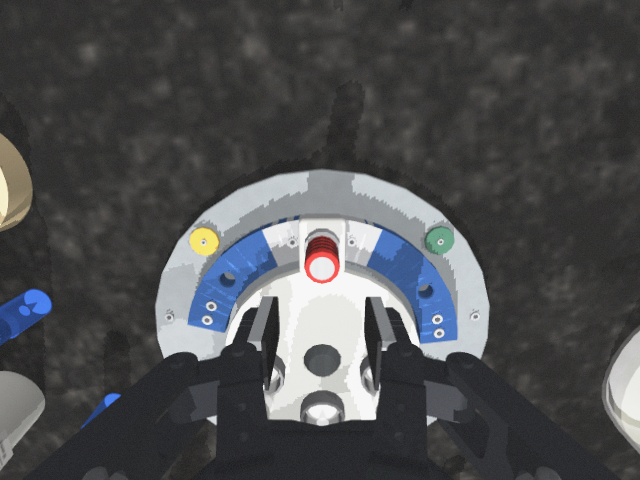

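Knob at (322,268), centred between pads (tips ~278 and 366). Descend.

Emit:
carry_out([
  {"x": 0,"y": 0,"z": 0.02,"wx": 0,"wy": 0,"wz": 0,"fingers": 0.04},
  {"x": 0,"y": 0,"z": 0.04,"wx": 0,"wy": 0,"wz": 0,"fingers": 0.04},
  {"x": 0,"y": 0,"z": 0.06,"wx": 0,"wy": 0,"wz": 0,"fingers": 0.035},
  {"x": 0,"y": 0,"z": 0.074,"wx": 0,"wy": 0,"wz": 0,"fingers": 0.03},
  {"x": 0,"y": 0,"z": 0.074,"wx": 0,"wy": 0,"wz": 0,"fingers": 0.028},
], newtons=20)

```text
clock: 5.38
position: [502.2, -58.3, 63.9]
tcp_rot: [-180.0, -0.2, 173.4]
wrist_force: [-0.9, 0.1, 0.0]
opening: 0.329
finger_force: 0.0
```

Emit:
carry_out([
  {"x": 0,"y": 0,"z": 0,"wx": 0,"wy": 0,"wz": 0,"fingers": 0.025},
  {"x": 0,"y": 0,"z": 0,"wx": 0,"wy": 0,"wz": 0,"fingers": 0.024},
  {"x": 0,"y": 0,"z": 0,"wx": 0,"wy": 0,"wz": 0,"fingers": 0.023},
])

```text
clock: 5.63
position: [504.7, -58.6, 67.2]
tcp_rot: [-180.0, 0.1, 173.5]
wrist_force: [-0.3, 0.8, -0.4]
opening: 0.267
finger_force: 0.2
```

Emit:
carry_out([
  {"x": 0,"y": 0,"z": 0,"wx": 0,"wy": 0,"wz": 0,"fingers": 0.021},
  {"x": 0,"y": 0,"z": 0,"wx": 0,"wy": 0,"wz": 0,"fingers": 0.019},
  {"x": 0,"y": 0,"z": 0,"wx": 0,"wy": 0,"wz": 0,"fingers": 0.017},
], newtons=25)

```text
clock: 5.88
position: [504.7, -58.6, 67.2]
tcp_rot: [-180.0, 0.1, 173.5]
wrist_force: [-0.8, 0.2, 6.9]
opening: 0.246
finger_force: 24.2
```

Emit:
carry_out([
  {"x": 0,"y": 0,"z": -0.003,"wx": 0,"wy": 0,"wz": 0,"fingers": 0.017},
  {"x": 0,"y": 0,"z": -0.006,"wx": 0,"wy": 0,"wz": 0,"fingers": 0.017},
  {"x": 0,"y": 0,"z": -0.009,"wx": 0,"wy": 0,"wz": 0,"fingers": 0.017},
  {"x": 0,"y": 0,"z": -0.012,"wx": 0,"wy": 0,"wz": 0,"fingers": 0.017},
  {"x": 0,"y": 0,"z": -0.0155,"wx": 0,"wy": 0,"wz": 0,"fingers": 0.017},
], newtons=35)

```text
clock: 6.3
position: [504.4, -58.6, 81.6]
tcp_rot: [-180.0, 0.0, 173.5]
wrist_force: [5.7, -0.4, -11.8]
opening: 0.242
finger_force: 34.6
```

Emit:
carry_out([
  {"x": 0,"y": 0,"z": 0,"wx": 0,"wy": 0,"wz": 0,"fingers": 0.017},
])

```text
clock: 6.38
position: [504.5, -58.6, 82.0]
tcp_rot: [-180.0, 0.1, 173.5]
wrist_force: [4.5, -0.1, -9.7]
opening: 0.242
finger_force: 34.6
```

```bash
python3 - <<'E'
from h import *
p=lambda a,z=82.5:[*pin(a),z]
# waypoints home -> -48 deg, 10 deg per call, 2 rows
for a0,a1 in [(0,-25),(-25,-48)]:
  for k in range(1,6):
    a=a0+(a1-a0)*k/5;print(a0,a,*rel(p(a0),173.5+a0,p(a),173.5+a))
E
```

```text
0 -5.0 [-0.0004  0.0087  0.    ] [ 0.     -0.      0.0873]
0 -10.0 [-0.0015  0.0174  0.    ] [ 0.     -0.      0.1745]
0 -15.0 [-0.0034  0.0259  0.    ] [ 0.     -0.      0.2618]
0 -20.0 [-0.006   0.0342  0.    ] [ 0.     -0.      0.3491]
0 -25.0 [-0.0094  0.0423  0.    ] [ 0.     -0.      0.4363]
-25 -29.6 [-0.0003  0.008   0.    ] [-0.     -0.      0.0803]
-25 -34.2 [-0.0013  0.016   0.    ] [ 0.     -0.      0.1606]
-25 -38.8 [-0.0029  0.0239  0.    ] [ 0.     -0.      0.2409]
-25 -43.4 [-0.0051  0.0316  0.    ] [ 0.     -0.      0.3211]
-25 -48.0 [-0.0079  0.0391  0.    ] [ 0.     -0.      0.4014]
```

Emit:
carry_out([
  {"x": 0,"y": 0.003,"z": 0,"wx": 0,"wy": 0,"wz": 0.03,"fingers": 0.017},
  {"x": -0.0004,"y": 0.0087,"z": 0,"wx": 0,"wy": 0,"wz": 0.087,"fingers": 0.017},
  {"x": -0.0012,"y": 0.0155,"z": 0,"wx": 0,"wy": 0,"wz": 0.156,"fingers": 0.017},
  {"x": -0.0025,"y": 0.0222,"z": 0,"wx": 0,"wy": 0,"wz": 0.2234,"fingers": 0.017},
  {"x": -0.0039,"y": 0.0276,"z": 0,"wx": 0,"wy": 0,"wz": 0.2793,"fingers": 0.017},
])

```text
clock: 6.8
position: [511.3, -31.7, 81.3]
tcp_rot: [-179.9, 0.0, 157.3]
wrist_force: [4.8, -2.4, -10.3]
opening: 0.24
finger_force: 34.6
```

Emit:
carry_out([
  {"x": -0.0002,"y": 0.0056,"z": 0,"wx": 0,"wy": 0,"wz": 0.0559,"fingers": 0.017},
  {"x": -0.0006,"y": 0.0111,"z": 0,"wx": 0,"wy": 0,"wz": 0.1117,"fingers": 0.017},
  {"x": -0.0014,"y": 0.0167,"z": 0,"wx": 0,"wy": 0,"wz": 0.1676,"fingers": 0.017},
  {"x": -0.0025,"y": 0.0222,"z": 0,"wx": 0,"wy": 0,"wz": 0.2234,"fingers": 0.017},
  {"x": -0.0039,"y": 0.0276,"z": 0,"wx": 0,"wy": 0,"wz": 0.2793,"fingers": 0.017},
])

```text
clock: 7.22
position: [525.1, -8.0, 81.2]
tcp_rot: [-179.9, 0.0, 141.3]
wrist_force: [3.6, -4.2, -9.5]
opening: 0.241
finger_force: 34.6
```

Emit:
carry_out([
  {"x": -0.0002,"y": 0.0056,"z": 0,"wx": 0,"wy": 0,"wz": 0.0559,"fingers": 0.017},
  {"x": -0.0006,"y": 0.0111,"z": 0,"wx": 0,"wy": 0,"wz": 0.1117,"fingers": 0.017},
  {"x": -0.0014,"y": 0.0167,"z": 0,"wx": 0,"wy": 0,"wz": 0.1676,"fingers": 0.017},
  {"x": -0.0025,"y": 0.0222,"z": 0,"wx": 0,"wy": 0,"wz": 0.2234,"fingers": 0.017},
  {"x": -0.0039,"y": 0.0276,"z": 0,"wx": 0,"wy": 0,"wz": 0.2793,"fingers": 0.017},
])

```text
clock: 7.63
position: [544.9, 10.9, 80.9]
tcp_rot: [-179.9, 0.0, 125.3]
wrist_force: [2.9, -4.7, -9.9]
opening: 0.241
finger_force: 34.7
```

Emit:
carry_out([
  {"x": 0,"y": 0,"z": 0,"wx": 0,"wy": 0,"wz": 0,"fingers": 0.017},
  {"x": 0,"y": 0,"z": 0,"wx": 0,"wy": 0,"wz": 0,"fingers": 0.017},
])

```text
clock: 7.8
position: [545.0, 11.0, 81.0]
tcp_rot: [-179.9, 0.0, 125.5]
wrist_force: [3.3, -5.5, -9.3]
opening: 0.243
finger_force: 34.7
```

```bash
python3 - <<'E'
from h import *
from cell import arm,optics
o=arm.get_obs();print(o["position"],o["tcp_rot"],o["wrist_force"],o["opening"]*85.4)
v=o["position"][:2]-AX;print(np.hypot(*v),np.degrees(np.arctan2(v[1],v[0]))-173.5)
d=optics.get_image("wrist");cv2.imwrite("pics/w2.png",d["img"][:,:,::-1])
E
```

```text
[545.0293489   10.95363165  80.95750174] [-1.79891080e+02  4.52479138e-02  1.25527933e+02] [ 3.34784193 -5.50633226 -9.3185281 ] 20.78181369917146
99.60489144805747 -47.766635848716035
```

View pics/w2.png

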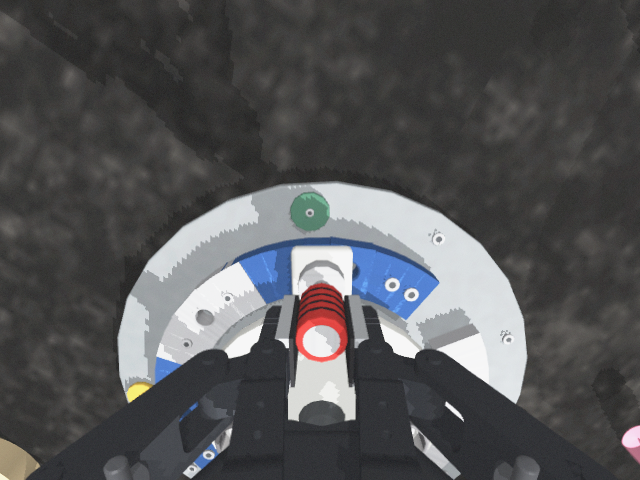

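Pin is drawn and just past the green tag (310,212); the hole's dark edge shows to the right of the lug at (353,268). Lower gently until the plate takes the spring load.

Emit:
carry_out([
  {"x": 0,"y": 0,"z": 0.001,"wx": 0,"wy": 0,"wz": 0,"fingers": 0.017},
  {"x": 0,"y": 0,"z": 0.002,"wx": 0,"wy": 0,"wz": 0,"fingers": 0.017},
  {"x": 0,"y": 0,"z": 0.002,"wx": 0,"wy": 0,"wz": 0,"fingers": 0.017},
])

```text
clock: 8.1
position: [544.9, 10.8, 79.0]
tcp_rot: [-179.9, 0.0, 125.5]
wrist_force: [3.2, -3.7, -9.7]
opening: 0.245
finger_force: 34.7
```

Emit:
carry_out([
  {"x": 0,"y": 0,"z": 0.0008,"wx": 0,"wy": 0,"wz": 0,"fingers": 0.017},
  {"x": 0,"y": 0,"z": 0.0008,"wx": 0,"wy": 0,"wz": 0,"fingers": 0.017},
])

```text
clock: 8.27
position: [544.9, 10.9, 78.5]
tcp_rot: [-179.9, 0.0, 125.5]
wrist_force: [1.9, -4.9, -8.1]
opening: 0.243
finger_force: 34.8
```

Emit:
carry_out([
  {"x": 0,"y": 0,"z": 0.0005,"wx": 0,"wy": 0,"wz": 0,"fingers": 0.017},
  {"x": 0,"y": 0,"z": 0.0005,"wx": 0,"wy": 0,"wz": 0,"fingers": 0.017},
])

```text
clock: 8.43
position: [544.9, 10.9, 78.4]
tcp_rot: [-179.9, 0.1, 125.5]
wrist_force: [1.7, -5.0, -4.0]
opening: 0.239
finger_force: 35.2
```

Emit:
carry_out([
  {"x": 0,"y": 0,"z": 0.0003,"wx": 0,"wy": 0,"wz": 0,"fingers": 0.017},
  {"x": 0,"y": 0,"z": 0.0003,"wx": 0,"wy": 0,"wz": 0,"fingers": 0.017},
])

```text
clock: 8.6
position: [545.0, 10.9, 78.3]
tcp_rot: [-179.9, 0.1, 125.5]
wrist_force: [0.8, -4.6, -1.2]
opening: 0.245
finger_force: 35.6
```

Emit:
carry_out([
  {"x": 0,"y": 0,"z": 0,"wx": 0,"wy": 0,"wz": 0,"fingers": 0.023},
  {"x": 0,"y": 0,"z": 0,"wx": 0,"wy": 0,"wz": 0,"fingers": 0.026},
  {"x": 0,"y": 0,"z": 0.003,"wx": 0,"wy": 0,"wz": 0,"fingers": 0.026},
  {"x": 0,"y": 0,"z": 0.006,"wx": 0,"wy": 0,"wz": 0,"fingers": 0.026},
  {"x": 0,"y": 0,"z": 0.006,"wx": 0,"wy": 0,"wz": 0,"fingers": 0.026},
], newtons=20)

```text
clock: 9.02
position: [544.8, 11.8, 71.3]
tcp_rot: [-180.0, -0.0, 125.5]
wrist_force: [0.8, -0.8, 0.1]
opening: 0.305
finger_force: 0.0
```

Emit:
carry_out([
  {"x": 0,"y": 0.0017,"z": 0,"wx": 0,"wy": 0,"wz": 0.0175,"fingers": 0.026},
  {"x": -0.0001,"y": 0.0035,"z": 0,"wx": 0,"wy": 0,"wz": 0.035,"fingers": 0.026},
  {"x": -0.0001,"y": 0.0052,"z": 0,"wx": 0,"wy": 0,"wz": 0.0524,"fingers": 0.026},
  {"x": -0.0002,"y": 0.007,"z": 0,"wx": 0,"wy": 0,"wz": 0.07,"fingers": 0.026},
])

```text
clock: 9.35
position: [549.6, 14.7, 71.5]
tcp_rot: [-179.8, 0.0, 121.4]
wrist_force: [-5.1, -5.0, 2.4]
opening: 0.307
finger_force: 3.7
```

Emit:
carry_out([
  {"x": 0,"y": 0.001,"z": 0,"wx": 0,"wy": 0,"wz": 0.01,"fingers": 0.026},
  {"x": 0,"y": 0.002,"z": 0,"wx": 0,"wy": 0,"wz": 0.02,"fingers": 0.026},
  {"x": 0,"y": 0.003,"z": 0,"wx": 0,"wy": 0,"wz": 0.03,"fingers": 0.026},
])

```text
clock: 9.6
position: [552.0, 16.2, 71.5]
tcp_rot: [-179.8, 0.0, 119.7]
wrist_force: [-4.8, -7.1, 2.5]
opening: 0.306
finger_force: 3.9
```

Emit:
carry_out([
  {"x": 0,"y": 0.001,"z": 0,"wx": 0,"wy": 0,"wz": 0.01,"fingers": 0.026},
  {"x": 0,"y": 0.002,"z": 0,"wx": 0,"wy": 0,"wz": 0.02,"fingers": 0.026},
  {"x": 0,"y": 0.003,"z": 0,"wx": 0,"wy": 0,"wz": 0.03,"fingers": 0.026},
])

```text
clock: 9.85
position: [554.7, 17.8, 71.5]
tcp_rot: [-179.8, 0.0, 117.9]
wrist_force: [-5.1, -4.5, 0.9]
opening: 0.304
finger_force: 3.5
```

Emit:
carry_out([
  {"x": 0,"y": 0.001,"z": 0,"wx": 0,"wy": 0,"wz": 0.01,"fingers": 0.026},
  {"x": 0,"y": 0.002,"z": 0,"wx": 0,"wy": 0,"wz": 0.02,"fingers": 0.026},
])

```text
clock: 10.02
position: [556.5, 18.8, 71.4]
tcp_rot: [-179.8, 0.0, 116.8]
wrist_force: [-4.1, -4.5, -1.5]
opening: 0.303
finger_force: 2.8
```

Emit:
carry_out([
  {"x": 0,"y": 0.001,"z": 0,"wx": 0,"wy": 0,"wz": 0.01,"fingers": 0.026},
  {"x": 0,"y": 0.002,"z": 0,"wx": 0,"wy": 0,"wz": 0.02,"fingers": 0.026},
])

```text
clock: 10.18
position: [559.4, 20.4, 71.6]
tcp_rot: [-179.9, -0.0, 115.7]
wrist_force: [-1.8, -1.3, -0.4]
opening: 0.305
finger_force: 0.7
```

Emit:
carry_out([
  {"x": 0,"y": 0.001,"z": 0,"wx": 0,"wy": 0,"wz": 0.01,"fingers": 0.026},
  {"x": 0,"y": 0.001,"z": 0,"wx": 0,"wy": 0,"wz": 0.01,"fingers": 0.026},
])

```text
clock: 10.35
position: [560.9, 21.1, 71.9]
tcp_rot: [-180.0, -0.0, 115.1]
wrist_force: [-1.6, -0.8, -0.3]
opening: 0.307
finger_force: 0.4
```

The push force suddenly fell: maybe dropped. Look.

```bash
python3 - <<'E'
from h import *
from cell import arm,optics
o=arm.get_obs();v=o["position"][:2]-AX;print(np.hypot(*v),np.degrees(np.arctan2(v[1],v[0]))-173.5)
d=optics.get_image("wrist");e=optics.get_image("scene")
print(proj(e,[[*pin(-57),79],[*pin(-57),90]]),proj(d,[[*pin(-57),79],[*pin(-57),90]]))
a=cv2.resize(d["img"][190:430,200:440],(400,400));b=cv2.resize(e["img"][190:290,230:330],(400,400),interpolation=cv2.INTER_CUBIC)
cv2.imwrite("pics/m3.png",np.hstack([a,b])[:,:,::-1])
E
```

```text
100.36182228874816 -58.55408938514282
[[267.44142995 220.7167459 ]
 [267.12371571 217.45046765]] [[313.88556966 336.20519057]
 [313.30870311 352.8096375 ]]
```

View pics/m3.png

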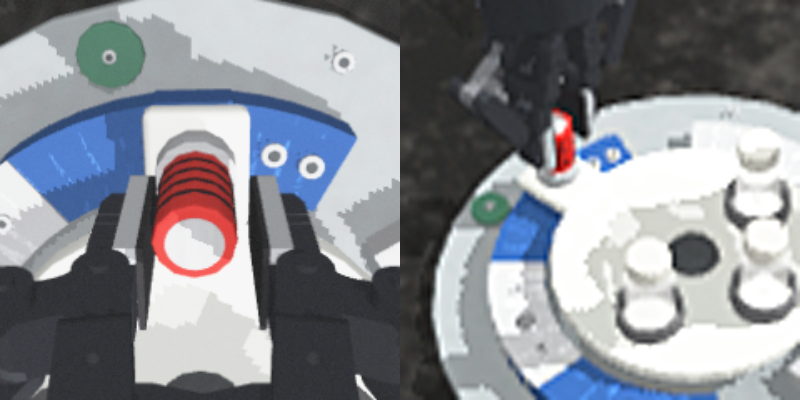

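Vials stand; the knob top at about (316,339) wrist matches a dropped pin (336 expected vs 353 riding). Open, back off upward, and check for full drop.

Emit:
carry_out([
  {"x": 0,"y": -0.001,"z": 0,"wx": 0,"wy": 0,"wz": 0,"fingers": 0.03},
  {"x": 0,"y": -0.002,"z": 0,"wx": 0,"wy": 0,"wz": 0,"fingers": 0.04},
  {"x": 0,"y": -0.002,"z": 0,"wx": 0,"wy": 0,"wz": 0,"fingers": 0.04},
  {"x": 0,"y": -0.002,"z": 0,"wx": 0,"wy": 0,"wz": 0,"fingers": 0.04},
])

```text
clock: 10.78
position: [559.0, 20.0, 72.1]
tcp_rot: [180.0, 0.0, 115.2]
wrist_force: [-0.0, -0.1, 0.2]
opening: 0.473
finger_force: 0.0
```

Emit:
carry_out([
  {"x": 0,"y": 0,"z": -0.015,"wx": 0,"wy": 0,"wz": 0,"fingers": 0.04},
  {"x": 0,"y": 0,"z": -0.035,"wx": 0,"wy": 0,"wz": 0,"fingers": 0.04},
  {"x": 0,"y": 0,"z": -0.055,"wx": 0,"wy": 0,"wz": 0,"fingers": 0.04},
  {"x": 0,"y": 0,"z": -0.07,"wx": 0,"wy": 0,"wz": 0,"fingers": 0.04},
  {"x": 0,"y": 0,"z": -0.07,"wx": 0,"wy": 0,"wz": 0,"fingers": 0.04},
])

```text
clock: 11.2
position: [560.6, 20.1, 145.1]
tcp_rot: [179.7, 0.1, 115.2]
wrist_force: [0.5, 0.1, 0.5]
opening: 0.468
finger_force: 0.0
```

```bash
python3 - <<'E'
from h import *
from cell import arm,optics
d=optics.get_image("wrist");e=optics.get_image("scene")
print(arm.get_obs()["position"])
for a in (-56,-57,-58):
  P=[[*pin(a),79],[*pin(a),81],[*pin(a),90]];print(a,(proj(d,P)-[250,190])*4,(proj(e,P)-[230,180])*4)
a=cv2.resize(d["img"][190:290,250:350],(400,400),interpolation=cv2.INTER_CUBIC);b=cv2.resize(e["img"][180:280,230:330],(400,400),interpolation=cv2.INTER_CUBIC)
cv2.imwrite("pics/m4.png",np.hstack([a,b])[:,:,::-1])
E
```

```text
[559.22490274  20.02597304 142.22621833]
-56 [[256.144055   301.87401909]
 [255.94213274 307.02434086]
 [254.98704774 331.39533293]] [[147.79848055 164.71411211]
 [147.56585439 162.35419672]
 [146.51119459 151.65224792]]
-57 [[267.49542284 301.52282319]
 [267.39572363 306.67033385]
 [266.92419864 331.02813663]] [[149.7657198  162.86698362]
 [149.53606107 160.50646734]
 [148.49486283 149.80187061]]
-58 [[278.85315763 301.35382354]
 [278.85575622 306.499876  ]
 [278.86814989 330.85080565]] [[151.77091369 161.04697533]
 [151.54426761 158.68587261]
 [150.51673564 147.97869236]]
```

View pics/m4.png

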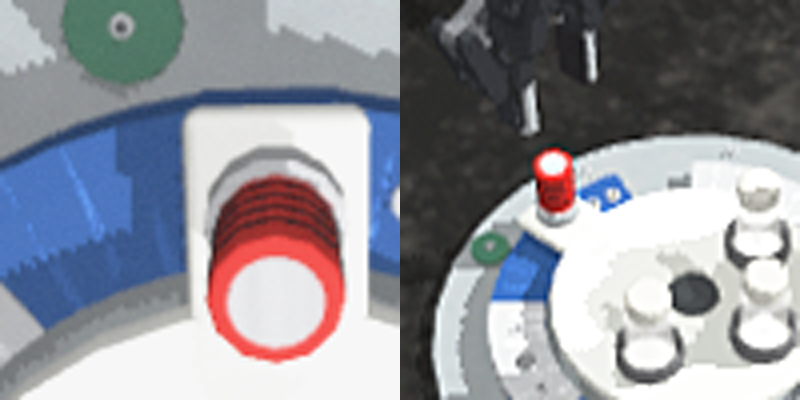

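Wrist crop: knob top at (276,301), exactly where a fully dropped pin at -57.8° would be (riding would be row ~331). Vials upright, gripper clear.

```bash
python3 -c "
from cell import arm;print(arm.close_job())"
```

```text
the job is handed in; nothing more can be done
None
```

The wheel is now at the green station, about -57.8°. In the last pictures the pin is fully dropped in that hole, the vials stand upright and the gripper is clear; I handed the job in at about 11 s.

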